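Turn the wheel cover to its valve and press it home

TASK

The chrome cover lies loosely on the trailer wheel. Push one of its spokes round with a fingertip until the notch in its rim lines up with the brass tyre valve, and only then press its hub straight down until the cover is fully home and take the hand away. Do not lift the cover, and leave the caddy, mug, brush and lug wrench where they are.

Things in the scene. Friction and masses are not known exactly. Their poses are not given: they have to be found in the camera images.
- wheel: Bare 10-inch steel trailer wheel lying face up, fixed, painted black, 254 mm across, flange top 100 mm high; its disc inside is 65 mm high (four wheel nuts on it, up to 76 mm high, 50 mm from the axis). Origin on the wheel's axis at the work surface, z up; its x axis points at the valve.
- valve (a point): Top of the tyre valve, a brass stub with a 14 mm thick cap, fixed in the wheel 104 mm from the axis, 97.5 mm high, on a 18 mm rubber foot. It stands just outside the cover's rim, seen in the gap between cover and flange.
- cover (a joint): Turn of the cover about the wheel's upright axis, rad, anticlockwise seen from above positive; turns endlessly either way. A whole number of turns (0, 6.283) means the notch lies at the valve; starts between 0.8 and 5.48. Friction of 0.22 N m, stays where it is left.
- clip (a joint): How far the cover is pressed down, m: 0 at the start (lying loosely on the wheel), 0.012 at the stop, fully home; negative if lifted. Needs about 9 N downward; no spring, stays where it is left.
- hub (a point): Centre of the flat top of the cover's hub (44 mm across the flat, hub 52 mm across), on the wheel's axis; 122 mm high at the start, 110 mm when home. The cover is chrome, 196 mm across, with open windows between its four straight spokes.
- spoke (a point): Point on the top middle line of one spoke, 56 mm from the axis, 45 degrees anticlockwise (from above) from the notch. The four like spokes stand 90 degrees apart, run from hub to rim, are 16 mm wide; at the start their tops are 116 mm and undersides 96 mm high. Each window leaves some 60 mm clear between spokes at 56 mm from the axis, 57 mm between hub and rim.
- notch (a point): Middle of the notch, the only gap in the cover's rim: cut right through, about 31 mm wide at the outer edge, midway between two spokes; the point lies 92 mm from the axis at the rim's top face. Rim: 83 to 98 mm from the axis, 10 mm thick, top 110 mm high at the start.
- caddy: Bystander: closed grey plastic detailing caddy with lid and carrying handle, 180 x 270 mm, 173 mm high, loose; origin at the centre of its underside.
- mug: Bystander: small white ceramic mug, 72 mm across, 80 mm high, loose; origin at the centre of its underside, handle at its +y.
- brush: Bystander: purple hard silicone brush lying bristles down, 175 x 55 mm, 32 mm high, loose; origin under the middle of its head, stub handle at its +x.
- lug_wrench: Bystander: L-shaped steel lug wrench lying flat, 300 x 115 mm, 26 mm high, loose; origin under the middle of its long arm, which lies along its x; short arm at its -x end, towards its +y.

How it is judged (in metres and radians):
On the way:
1. the notch has been turned to the valve while the cover still lies loosely (pressed less than 3 mm) (y of notch in the frame of wheel between -0.0095 and 0.0095 m and x of notch in the frame of wheel above 0 m and value of joint clip below 0.003 m and velocity of joint cover between -0.1 and 0.1 rad/s), for 0.2 s.
At the end, for the whole second after the job is handed in: The middle of the notch is within 9.5 mm sideways of the line from the wheel's axis to the valve (about 0.10 rad), the cover is pressed down at least 10 of its 12 mm and at rest, and the caddy, mug, brush and lug wrench are within 20 mm of where they stood (y of notch in the frame of wheel between -0.0095 and 0.0095 m and x of notch in the frame of wheel above 0 m and value of joint clip above 0.01 m and velocity of joint cover between -0.05 and 0.05 rad/s and distance of each of caddy, mug, brush, lug_wrench from where it was at the start of the episode below 0.02 m); the robot touches nothing.
It fails at once if the cover is pressed down more than 4 mm while the notch is more than 11 mm to the side of the valve (value of joint clip above 0.004 m and not (y of notch in the frame of wheel between -0.011 and 0.011 m and x of notch in the frame of wheel above 0 m)).
It fails at once if the cover is lifted more than 6 mm (value of joint clip below -0.006 m).
It fails at once if the caddy, mug, brush or lug wrench is shifted or lifted more than 20 mm (distance of any of caddy, mug, brush, lug_wrench from where it was at the start of the episode above 0.02 m).
It also fails if it takes over 45 s, if anything falls off the work surface, if the arm or the gripper's body presses on something with over 40 N, if the wrist force passes 120 N, or if a joint passes its speed limit or range.

ROBOT

A 6-joint arm with a two-finger parallel gripper is mounted at the origin on the work surface. World frame = base frame: x ahead of the robot, y to its left, z up, the work surface at z = 0. Lengths are in mm, angles in rad, forces in N, time in s.
With the tool pointing down it reaches from about 425 to 950 mm from the base axis. Payload 3.5 kg.
Tool frame: the origin (TCP) lies on the centre line of the jaws, within the pads' length; the fingertips stand 8 mm ahead of it and the grasp point (between the pads) lies 11 mm behind it; z points along the fingers, x is the direction in which the jaws open and shut, and the axes are right-handed (so a half turn about z gives the same grasp; the last joint's range is limited). The gripper opens to 85 mm and grips with 20 to 120 N. Pads are 22 mm wide; open, the fingers measure 114 mm over their backs; the gripper's body (76 mm by 85 mm) begins 54 mm behind the grasp point. The pads swing forward as they close: fully open they stand 13 mm farther back than shut.
Start: joints at [1.115, 0.286, 1.577, -0, 1.279, -0.15], TCP at [203.176, 643.681, 239.325] pointing down, gripper open.
Joint ranges: [-2.77, 2.77], [-0.9, 2.22], [0.21, 2.48], [-1.53, 4.67], [0.24, 2.81], [-2.84, 2.84]. Speed limits (rad/s): [2.79, 2.79, 3.14, 3.14, 3.14, 3.14].

INTERFACE

Orientations are given as a unit quaternion [w, x, y, z].
In Python, from workcell import r gives the robot as it stands.
- The arm moves only by the shell command python3 -m pendant 'ROWS' [FORCE]. ROWS is JSON, a list of rows, each an object with "xyz": the shift along the tool's x, y, z in mm, a list of three; "roll": the turn about the tool's z in rad; "fingers": the opening in per cent of the stroke, from 0 (shut) to 100 (fully open). A call has 1 to 8 rows; each row is the pose to reach, as a shift and turn from the pose commanded when the call began, along the tool's axes at that moment; what a row does not reach only later rows make up. A row lasts 1/8 s, in which the tool goes at most 62.5 mm and 10.7 degrees, less where a joint would pass 70% of its speed; a pose out of reach is approached as far as the arm can. A call with a gripper value outside its range is refused whole. The fingers move at their own pace and stop on an object; FORCE is the grip in N (left out, the last holds). Time passes only in rows, so rows that repeat a pose let the fingers close. It gives the time, the measured TCP pose, the force and the opening at its end, in the units of the state.
- r.observe(): the state, without advancing time (a new reading comes with each control period).
- r.capture(name): name is "side" or "top" or "wrist"; returns (picture, depth): 480x640x3 uint8, red, green, blue; 480x640 float32, mm along the optical axis (not along the pixel's ray), 0 where there is no reading.
- r.camera_params(name): a dict with "fx", "fy", "cx", "cy" (pixels), "R" (3x3) and "t" (3): a world point X has camera coordinates R X + t. Camera axes: x right, y down, z forward; pixel columns grow to the right and rows downward; lengths in mm; the calibration is good to about 2 mm. A picture is of the moment at which its call begins: read the wrist's pose just before it. camera_params takes no time and is no camera call; for the wrist camera it gives the pose at the moment of the call.
- r.close_job(): hands the job in, once; it reports no verdict.
The state is a dict: "time": time; "joint_positions": joint angles; "qvel": joint speeds; "joint_efforts": joint torques, N m; "tcp_pos": TCP position; "orientation": TCP orientation; "wrist_force": force on the tool from outside, world axes, zero at the start; "torque": the same for the moment, N m; "opening": finger opening in mm.
Only numpy, scipy, OpenCV 4.12 (cv2) and the standard library are available. Lean on these libraries where they do the work, as an engineer would, in place of code of your own. Each camera call takes 0.05 s, during which the arm holds its last target.

## Working session

There is one attempt and no reset: what is moved stays moved. The work goes in short steps, Python scripts to look and compute and a shell command to move; the robot and the scene stay as the last step left them, time stands still between calls to the robot, and variables do not carry over. Pictures are saved under pics/ and viewed, and the job is handed in when it is done.

```bash
mkdir -p pics; ls; python3 - <<'E'
from workcell import r
import cv2,numpy as np
s=r.observe();print(s)
for n in ("top","side","wrist"):
    p=r.camera_params(n);print(n,p)
    im,d=r.capture(n);cv2.imwrite(f"pics/{n}0.png",im[:,:,::-1]);np.save(f"pics/{n}0.npy",d)
E
```

```text
pics
{'time': 0.0, 'joint_positions': array([ 1.11495966e+00,  2.87179197e-01,  1.57818174e+00,  1.78211873e-05,
        1.27861281e+00, -1.49979020e-01]), 'qvel': array([ 0.00037291, -0.00167516, -0.00091793, -0.00076134,  0.00086929,
        0.00081647]), 'joint_efforts': array([ 2.45199453e-04, -4.05980551e+01, -2.92619938e+01, -1.21534349e-04,
        6.05731897e-03, -6.01343316e-06]), 'tcp_pos': array([202.91812778, 643.10331531, 237.93557847]), 'orientation': array([ 5.44841392e-04,  8.06571198e-01,  5.91135759e-01, -1.05859377e-03]), 'wrist_force': array([-0.37290643, -0.09810878, -0.17720433]), 'torque': array([-0.00758734,  0.01394585,  0.00569933]), 'opening': 85.1983385751202}
top {'fx': 621.342048417142, 'fy': 621.342048417142, 'cx': 328.102930497132, 'cy': 236.39511156697873, 'R': array([[-6.16416224e-04, -9.99965504e-01,  8.28318314e-03],
       [-9.83640711e-01, -8.85825259e-04, -1.80139298e-01],
       [ 1.80140421e-01, -8.25871694e-03, -9.83606233e-01]]), 't': array([   6.13420098,  641.25581096, 1336.72358726])}
side {'fx': 579.0380676001735, 'fy': 579.0380676001735, 'cx': 309.52543234969266, 'cy': 224.13314092444475, 'R': array([[ 0.91677675, -0.3990149 ,  0.01753562],
       [-0.27009649, -0.65172082, -0.70873681],
       [ 0.29422488,  0.64501712, -0.70525502]]), 't': array([-579.84358033,  244.08166737, 1285.20482923])}
wrist {'fx': 429.86739171480303, 'fy': 429.86739171480303, 'cx': 318.1465153375513, 'cy': 245.9547203746834, 'R': array([[ 0.30094101,  0.95363991, -0.00232926],
       [ 0.91503076, -0.28806738,  0.28237545],
       [ 0.26861352, -0.0871097 , -0.95930114]]), 't': array([-674.34227818,  -36.78426214,  378.27167152])}
```

View pics/top0.png

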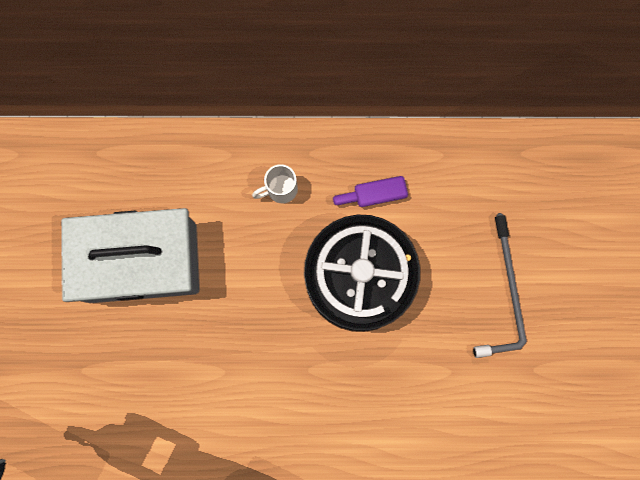

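View pics/side0.png

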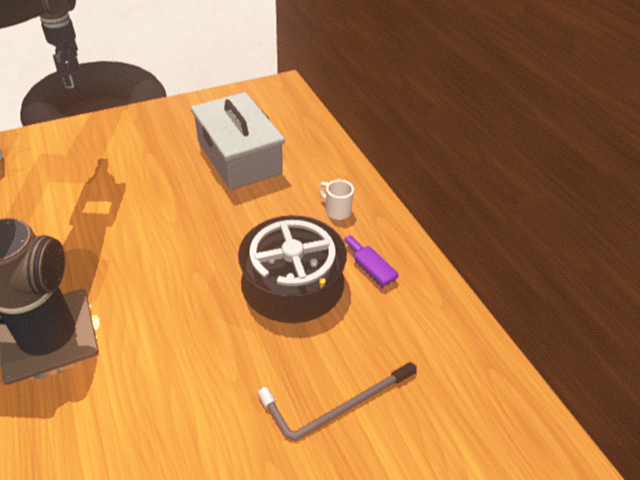

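View pics/wrist0.png

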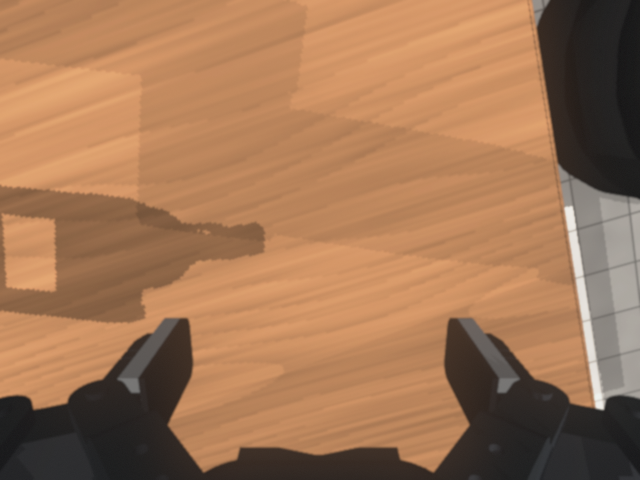

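The top view shows the wheel at about (362,271), the valve at (408,258) and the rim gap at about (390,306). The notch therefore has to turn roughly 65° anticlockwise. The mug and brush are above the wheel in the picture, which is farther out in x.

```bash
cat > h.py <<'E'
from workcell import r
import cv2,numpy as np
def cast(p,u,v,z):
    u=np.atleast_1d(u).astype(float);v=np.atleast_1d(v).astype(float)
    R=np.array(p["R"]);t=np.array(p["t"])
    d=np.stack([(u-p["cx"])/p["fx"],(v-p["cy"])/p["fy"],np.ones_like(u)],1)@R
    c=-R.T@t
    return c+d*((z-c[2])/d[:,2])[:,None]
def measure(im,n,rimz,box):
    p=r.camera_params(n);x0,x1,y0,y1=box
    hsv=cv2.cvtColor(im,cv2.COLOR_RGB2HSV)
    m=((hsv[...,1]<60)&(hsv[...,2]>150)).astype(np.uint8)
    b=np.zeros_like(m);b[y0:y1,x0:x1]=m[y0:y1,x0:x1]
    k,l,st,_=cv2.connectedComponentsWithStats(b)
    i=1+np.argmax(st[1:,4]);w=(l==i)
    v,u=np.nonzero(w)
    P=cast(p,u,v,rimz)[:,:2]
    (c,rad)=cv2.minEnclosingCircle(P.astype(np.float32))
    c=np.array(c)
    y=((hsv[...,0]>17)&(hsv[...,0]<35)&(hsv[...,1]>120)&(hsv[...,2]>120)).astype(np.uint8)
    b=np.zeros_like(y);b[y0:y1,x0:x1]=y[y0:y1,x0:x1]
    k,l,st,ce=cv2.connectedComponentsWithStats(b)
    return w,P,c,rad,[(st[j,4],ce[j],cast(p,*ce[j],97)[0]) for j in range(1,k) if st[j,4]>=4],p
def gap(im,p,c,rimz):
    # brightness along rim circle r=90.5
    a=np.deg2rad(np.arange(0,360,1.))
    hsv=cv2.cvtColor(im,cv2.COLOR_RGB2HSV)
    X=np.stack([c[0]+90.5*np.cos(a),c[1]+90.5*np.sin(a),np.full_like(a,rimz)],1)
    q=X@np.array(p["R"]).T+np.array(p["t"])
    u=p["fx"]*q[:,0]/q[:,2]+p["cx"];v=p["fy"]*q[:,1]/q[:,2]+p["cy"]
    s=cv2.remap(hsv[...,2],u.astype(np.float32)[None],v.astype(np.float32)[None],cv2.INTER_LINEAR)[0]
    z=np.exp(1j*a[s<130]);print("dark deg",np.rad2deg(a[s<130]).astype(int))
    return np.rad2deg(np.angle(z.mean()))
E
python3 - <<'E'
from h import *
for n,box in (("top",(300,425,208,335)),("side",(235,340,212,300))):
    im=cv2.imread(f"pics/{n}0.png")[:,:,::-1].copy()
    w,P,c,rad,br,p=measure(im,n,110,box)
    print(n,c,rad,w.sum());
    for b in br: print(b, np.rad2deg(np.arctan2(*(b[2][:2]-c)[::-1])), np.hypot(*(b[2][:2]-c)))
    print("gap",gap(im,p,c,110))
    cv2.imwrite(f"pics/{n}z.png",cv2.resize(im[box[2]-5:box[3]+5,box[0]-5:box[1]+5,::-1],None,fx=4,fy=4))
E
```

```text
top [558.4453125  -65.71543884] 98.33846282958984 2997
(np.int32(19), array([408.15789474, 257.21052632]), array([ 588.37386312, -167.19802069,   97.        ])) -73.5685172174648 105.80374549091057
dark deg [210 211 212 213 214 215 216 217 218 219 220 221 222 223 224 225 226]
gap -142.0
side [558.09716797 -68.16348267] 101.47953796386719 2598
(np.int32(24), array([322.08333333, 281.20833333]), array([ 587.68556515, -168.29257379,   97.        ])) -73.53745799146948 104.40932974466108
dark deg [211 212 213 214 215 216 217 218 219 220 221 222 223 224]
gap -142.5
```

```bash
python3 -c "
import cv2;a=cv2.imread('pics/topz.png');b=cv2.imread('pics/sidez.png');print(a.shape,b.shape)"
```

```text
(548, 540, 3) (392, 460, 3)
```

View pics/topz.png

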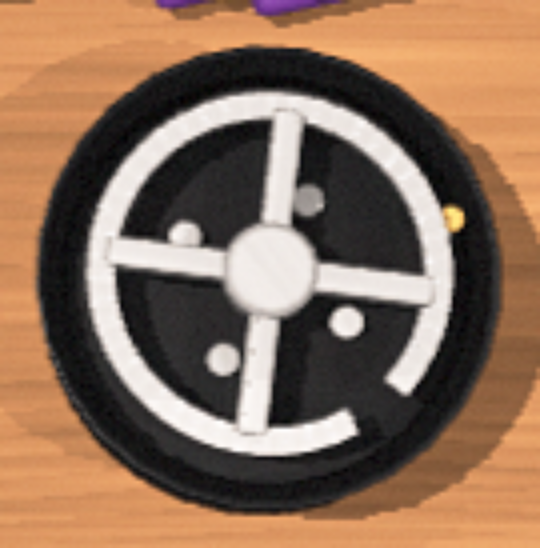

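View pics/sidez.png

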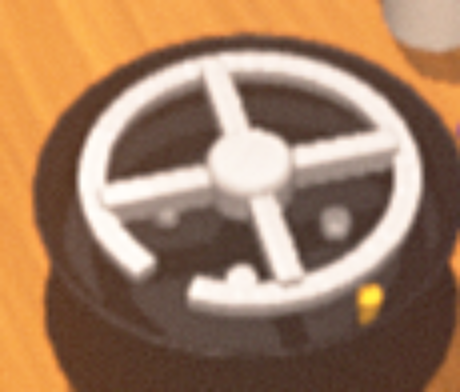

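```bash
cat >> h.py <<'E'
C=np.array([558.4,-66.0])
def yaw():
    w,x,y,z=r.observe()["orientation"]
    return np.rad2deg(np.arctan2(2*(x*y+w*z),1-2*(y*y+z*z)))
def to(xyz,yw=None,yw0=None):
    """tool-axis shift (mm) and roll (rad) from here to a world TCP point and yaw (deg)"""
    from scipy.spatial.transform import Rotation as Ro
    s=r.observe();q=s["orientation"];M=Ro.from_quat([q[1],q[2],q[3],q[0]]).as_matrix()
    d=M.T@(np.array(xyz)-s["tcp_pos"])
    rl=None if yw is None else round(float(-np.deg2rad((yw-yaw()+180)%360-180)),3)
    return np.round(d,1),rl
E
python3 - <<'E'
from h import *
print(yaw(),to([592,-109,239],-7))
E
```

```text
72.48063834753461 (array([-6.003e+02,  5.975e+02,  2.000e-01]), 1.387)
```

```bash
python3 -m pendant '[{"xyz":[-600,597,0],"roll":1.387,"fingers":0},{"xyz":[-600,597,0],"roll":1.387,"fingers":0},{"xyz":[-600,597,0],"roll":1.387,"fingers":0},{"xyz":[-600,597,0],"roll":1.387,"fingers":0},{"xyz":[-600,597,0],"roll":1.387,"fingers":0},{"xyz":[-600,597,0],"roll":1.387,"fingers":0},{"xyz":[-600,597,0],"roll":1.387,"fingers":0},{"xyz":[-600,597,0],"roll":1.387,"fingers":0}]' 40; python3 -c "
from h import *
print(yaw(),to([592,-109,180],-7))"
```

```text
time: 1.15
tcp_pos: [433.2, 197.6, 239.3]
orientation: [-0.0, 0.998, -0.062, 0.0]
wrist_force: [1.0, 0.3, -0.2]
opening: 0.3
-7.162923636422458 (array([195.8, 284.4,  59.3]), -0.003)
```

```bash
python3 -m pendant '[{"xyz":[196,284,0],"fingers":0},{"xyz":[196,284,0],"fingers":0},{"xyz":[196,284,0],"fingers":0},{"xyz":[196,284,0],"fingers":0},{"xyz":[196,284,0],"fingers":0},{"xyz":[196,284,0],"fingers":0},{"xyz":[196,284,55],"fingers":0},{"xyz":[196,284,59],"fingers":0}]'; python3 - <<'E'
from h import *
print(yaw(),to([592,-109,111],-7))
for n in ("wrist","side"):
    im,d=r.capture(n);cv2.imwrite(f"pics/{n}1.png",im[:,:,::-1])
E
```

```text
-7.162923636422458 (array([195.8, 284.5, 128.3]), -0.003)invalid input
```

View pics/wrist1.png

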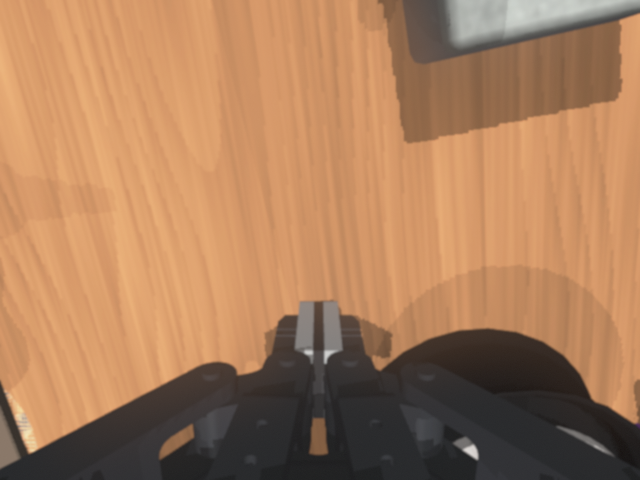

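View pics/side1.png

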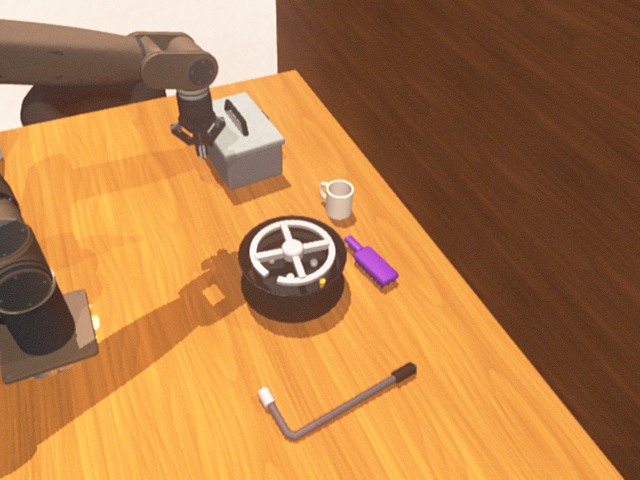

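The call was refused and nothing moved, probably because the rows had no roll. The fingers are shut. Resending with roll.

```bash
python3 -m pendant '[{"xyz":[196,284,0],"roll":0,"fingers":0},{"xyz":[196,284,0],"roll":0,"fingers":0},{"xyz":[196,284,0],"roll":0,"fingers":0},{"xyz":[196,284,0],"roll":0,"fingers":0},{"xyz":[196,284,0],"roll":0,"fingers":0},{"xyz":[196,284,0],"roll":0,"fingers":0},{"xyz":[196,284,55],"roll":0,"fingers":0},{"xyz":[196,284,59],"roll":0,"fingers":0}]'; python3 - <<'E'
from h import *
print(yaw(),to([592,-109,111],-7))
for n in ("wrist","side"):
    im,d=r.capture(n);cv2.imwrite(f"pics/{n}2.png",im[:,:,::-1])
E
```

```text
time: 2.25
tcp_pos: [589.7, -104.7, 174.9]
orientation: [-0.002, 0.998, -0.061, -0.005]
wrist_force: [0.0, 1.2, -0.1]
opening: -0.2
-6.974064396730955 (array([ 3.5,  4.2, 63.9]), 0.0)
```

View pics/wrist2.png

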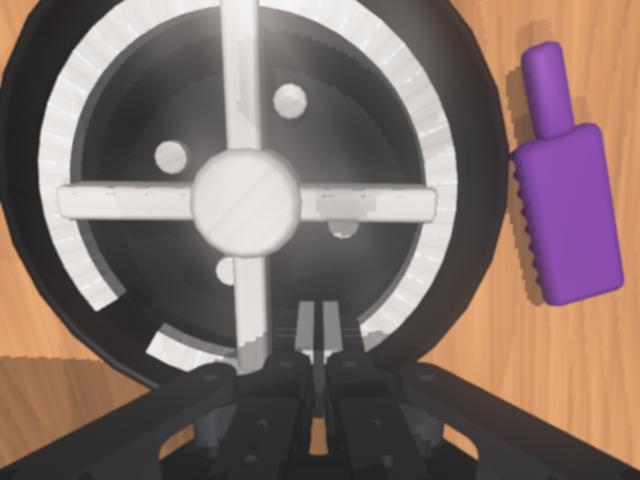

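View pics/side2.png

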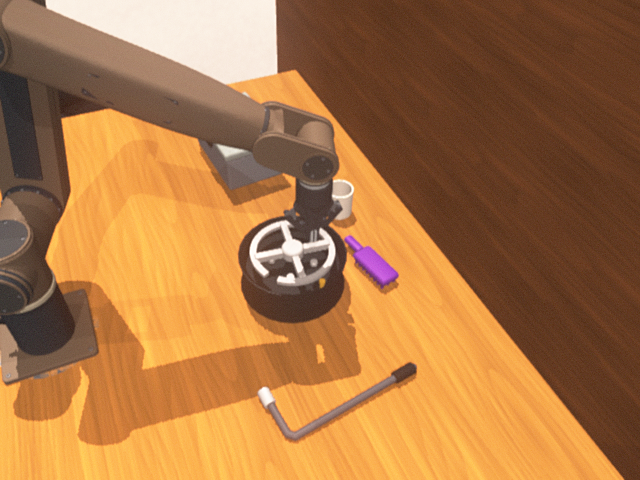

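The finger is over the window between the −7° spoke (right, row 200) and the −97° spoke (vertical, column 250), clear of both. Descending.

```bash
python3 -m pendant '[{"xyz":[2,3,25],"roll":0,"fingers":0},{"xyz":[2,3,50],"roll":0,"fingers":0},{"xyz":[2,3,60],"roll":0,"fingers":0},{"xyz":[2,3,63],"roll":0,"fingers":0},{"xyz":[2,3,63],"roll":0,"fingers":0},{"xyz":[2,3,63],"roll":0,"fingers":0}]'; python3 - <<'E'
from h import *
s=r.observe()
im,d=r.capture("side");cv2.imwrite("pics/side3.png",cv2.resize(im[190:320,220:370,::-1],None,fx=4,fy=4))
im,d=r.capture("wrist");cv2.imwrite("pics/wrist3.png",im[:,:,::-1])
# arc: finger centre at along 53, lateral -L from spoke at angle th; shifts from here
M0=np.deg2rad(yaw());ex=np.array([np.cos(M0),np.sin(M0)]);ey=np.array([np.sin(M0),-np.cos(M0)])
for dth in range(-10,75,10):
    th=np.deg2rad(-7+dth)
    p=C+53*np.array([np.cos(th),np.sin(th)])+19*np.array([np.sin(th),-np.cos(th)])
    dd=p-s["tcp_pos"][:2];print(dth,np.round([dd@ex,dd@ey],1),"roll",round(-np.deg2rad(-7+dth)+M0,3))
E
```

```text
time: 3.1
tcp_pos: [595.1, -109.6, 118.7]
orientation: [0.0, 0.998, -0.061, 0.001]
wrist_force: [-0.3, 0.1, 0.2]
opening: 0.2
-10 [  7.1 -10.9] roll 0.175
0 [ 11.3 -19.8] roll 0.0
10 [ 13.8 -29.3] roll -0.174
20 [ 14.6 -39.1] roll -0.349
30 [ 13.7 -48.9] roll -0.523
40 [ 11.1 -58.3] roll -0.698
50 [  6.9 -67.2] roll -0.873
60 [  1.2 -75.2] roll -1.047
70 [ -5.8 -82.1] roll -1.222
```

View pics/side3.png

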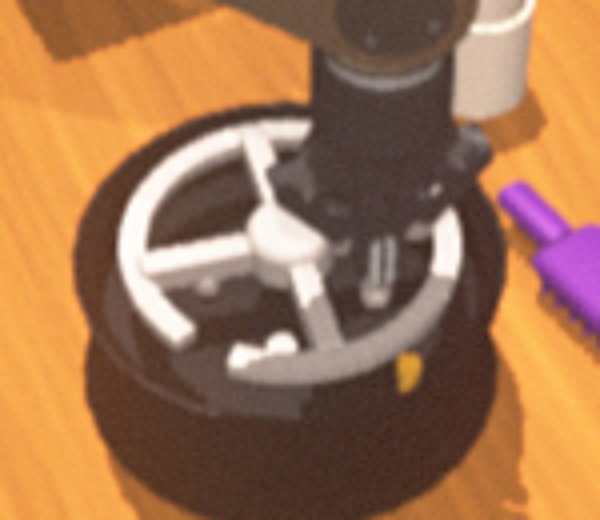

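View pics/wrist3.png

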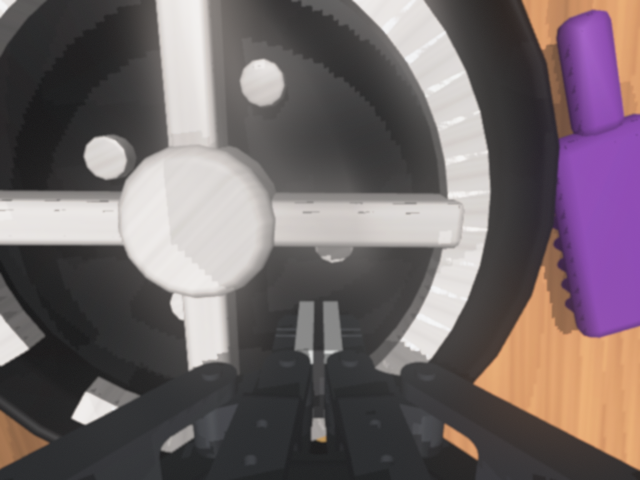

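```bash
python3 -m pendant '[{"xyz":[0,0,6],"roll":0,"fingers":0},{"xyz":[3,-3,9],"roll":0,"fingers":0},{"xyz":[8,-8,9],"roll":0,"fingers":0},{"xyz":[11,-14,9],"roll":0,"fingers":0},{"xyz":[11.3,-19.8,9],"roll":0,"fingers":0},{"xyz":[12.6,-24.5,9],"roll":-0.087,"fingers":0},{"xyz":[13.8,-29.3,9],"roll":-0.174,"fingers":0},{"xyz":[14.2,-34.2,9],"roll":-0.262,"fingers":0}]'; python3 - <<'E'
from h import *
im,d=r.capture("side");cv2.imwrite("pics/side4.png",cv2.resize(im[190:320,220:370,::-1],None,fx=4,fy=4))
im,d=r.capture("wrist");cv2.imwrite("pics/wrist4.png",im[:,:,::-1])
s=r.observe();print(s["tcp_pos"],s["wrist_force"])
E
```

```text
time: 4.2
tcp_pos: [613.3, -78.4, 108.7]
orientation: [0.002, 0.997, 0.072, 0.001]
wrist_force: [1.2, -4.0, -1.1]
opening: 0.1
[613.27248065 -77.78104076 108.64530431] [ 1.41910901 -2.8607938  -1.51957077]
```

View pics/side4.png

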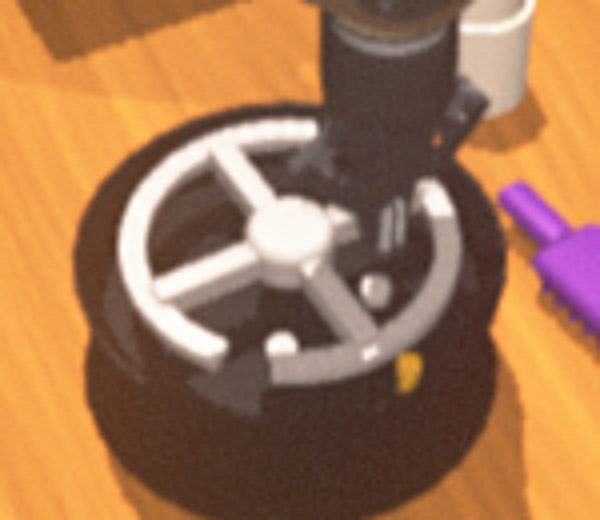

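View pics/wrist4.png

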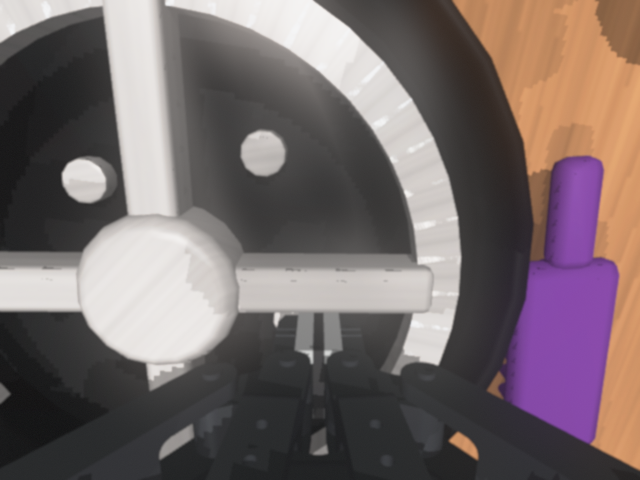

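The spoke sits flat on the finger and the cover has begun turning, with about 4 N of push. Measuring the angle, then working out the next arc.

```bash
cat >> h.py <<'E'
def arc(th0,L,steps,along=53):
    "shifts from here for cover turn steps (deg) relative to now; finger at lateral L"
    s=r.observe();y=np.deg2rad(yaw());ex=np.array([np.cos(y),np.sin(y)]);ey=np.array([np.sin(y),-np.cos(y)])
    v=s["tcp_pos"][:2]-C
    for a in steps:
        t=np.deg2rad(a);R=np.array([[np.cos(t),-np.sin(t)],[np.sin(t),np.cos(t)]])
        dd=R@v-v;print(a,np.round([dd@ex,dd@ey],1),round(-t,3))
E
python3 - <<'E'
from h import *
im,d=r.capture("side")
print("gap",gap(im,r.camera_params("side"),C,110)); print(yaw(),r.observe()["tcp_pos"])
arc(0,0,range(5,65,5))
E
```

```text
dark deg [ 10  11  12  13  14  14  16  17  18  19  20  21  22  23  24  25  26  27
  28  29  29  31  32  33  34  35  36  37  38  39  40  41  42  43  44  45
  46  47  48  49  50  51  52  53  54  55  56 226 227 228 229 230 230 232
 233 234 235 236 237 238 239 239]
gap 23.815162026573773
7.9707701869251615 [613.25572689 -77.78689619 108.6561159 ]
5 [ 1.5 -4.7] -0.087
10 [ 2.5 -9.4] -0.175
15 [  3.2 -14.3] -0.262
20 [  3.4 -19.2] -0.349
25 [  3.2 -24.1] -0.436
30 [  2.6 -28.9] -0.524
35 [  1.5 -33.7] -0.611
40 [  0.1 -38.4] -0.698
45 [ -1.8 -42.9] -0.785
50 [ -4.1 -47.3] -0.873
55 [ -6.7 -51.4] -0.96
60 [ -9.6 -55.3] -1.047
```

```bash
python3 -m pendant '[{"xyz":[1.5,-4.7,0],"roll":-0.087,"fingers":0},{"xyz":[2.5,-9.4,0],"roll":-0.175,"fingers":0},{"xyz":[3.2,-14.3,0],"roll":-0.262,"fingers":0},{"xyz":[3.4,-19.2,0],"roll":-0.349,"fingers":0},{"xyz":[3.2,-24.1,0],"roll":-0.436,"fingers":0},{"xyz":[2.6,-28.9,0],"roll":-0.524,"fingers":0},{"xyz":[1.5,-33.7,0],"roll":-0.611,"fingers":0},{"xyz":[0.1,-38.4,0],"roll":-0.698,"fingers":0}]'; python3 - <<'E'
from h import *
im,d=r.capture("side");cv2.imwrite("pics/side5.png",cv2.resize(im[190:320,220:370,::-1],None,fx=4,fy=4))
print("gap",gap(im,r.camera_params("side"),C,110)); s=r.observe();print(yaw(),s["tcp_pos"],s["wrist_force"])
im,d=r.capture("top");cv2.imwrite("pics/top5.png",cv2.resize(im[205:340,295:430,::-1],None,fx=4,fy=4))
print("gap top",gap(im,r.camera_params("top"),C,110))
arc(0,0,range(2,20,2))
E
```

```text
time: 5.35
tcp_pos: [607.9, -40.3, 108.6]
orientation: [0.002, 0.913, 0.408, 0.0]
wrist_force: [1.3, -5.2, -1.0]
opening: -0.1
dark deg [ 36  37  38  39  40  41  42  43  44  45  46  47  48  49  50  51  52  53
 265 266 267 268 269 270 271 272 273 274 275 276 277 278 279 280]
gap -14.02816393772609
48.24926815027632 [607.54364223 -39.69297507 108.57370167] [ 1.1269352  -4.45278492  0.23766849]
dark deg [ 29  31  32  33  34  35  36  37  38  39  40  41  42  43  44  45  46  47
  48  58  59  59  61  62  63  64  65  66  67  68  69  70  71  72  78  79
  80  81  82  83  84  85  86  87  88  89  90  91  92  93  94  95  96  97
  98  99 100 101 102 103 104 105 106 107 108 109 110 111 112 113 114 115
 116 117 118 119 119 121 122 123 125 126 128 134 136 137 138 139 140 141
 142 143 144 145 146 147 148 149 150 151 152 153 154 155 156 157 158 159
 160 161 162 163 164 165 166 167 168 169 170 171 172 173 174 175 176 177
 178 179 180 181 182 183 184 185 186 266 267 268 269 270 271 272 273 274
 275 276 277 278 279 280 281 282 283 323 324 325 329 330 331 332 336 337
 338 339 340]
gap top 110.44586407018811
2 [ 0.6 -1.8] -0.035
4 [ 1.2 -3.7] -0.07
6 [ 1.7 -5.6] -0.105
8 [ 2.1 -7.5] -0.14
10 [ 2.5 -9.4] -0.175
12 [  2.8 -11.3] -0.209
14 [  3.  -13.2] -0.244
16 [  3.2 -15.2] -0.279
18 [  3.3 -17.1] -0.314
```

View pics/side5.png

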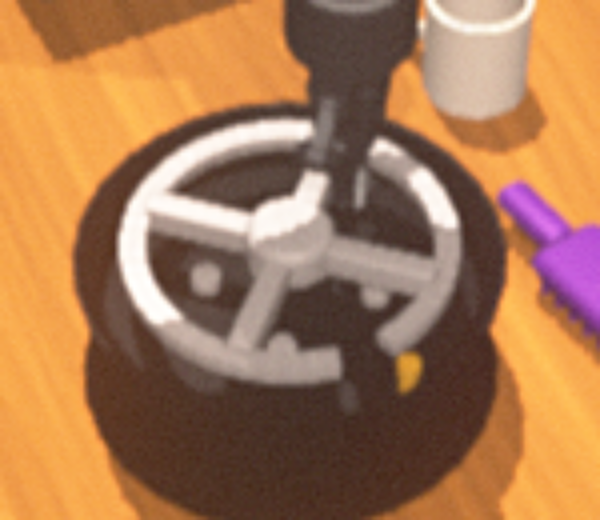

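View pics/top5.png

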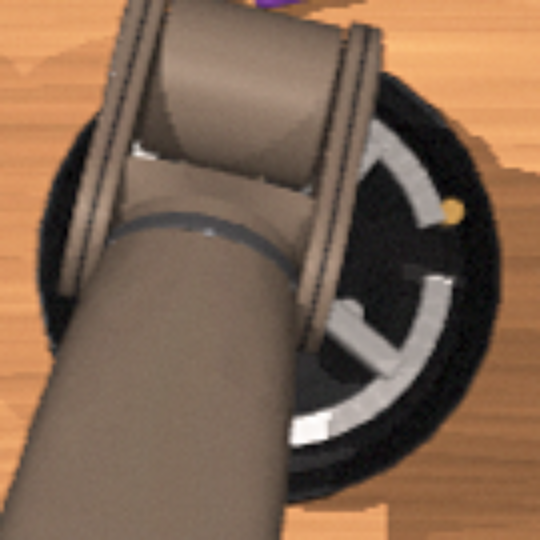

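The notch is at about −86.5° (top view −85.5°, side view −87.5°, finger yaw implies −86.8°), and the valve is at −73.6°. About 13° remains, so I'll push 10° more and look again.

```bash
python3 -m pendant '[{"xyz":[0.6,-1.8,0],"roll":-0.035,"fingers":0},{"xyz":[1.2,-3.7,0],"roll":-0.07,"fingers":0},{"xyz":[1.7,-5.6,0],"roll":-0.105,"fingers":0},{"xyz":[2.1,-7.5,0],"roll":-0.14,"fingers":0},{"xyz":[2.5,-9.4,0],"roll":-0.175,"fingers":0},{"xyz":[2.5,-9.4,0],"roll":-0.175,"fingers":0}]'; python3 - <<'E'
from h import *
V=np.array([588,-167.6])
print("valve",np.rad2deg(np.arctan2(*(V-C)[::-1])))
for n,b in (("side",(190,320,220,370)),("top",(205,340,295,430))):
    im,d=r.capture(n);cv2.imwrite(f"pics/{n}6.png",cv2.resize(im[b[0]:b[1],b[2]:b[3],::-1],None,fx=4,fy=4))
    print(n,gap(im,r.camera_params(n),C,110) and 0)
s=r.observe();print(yaw(),s["tcp_pos"],s["wrist_force"])
arc(0,0,range(1,7))
E
```

```text
time: 6.2
tcp_pos: [602.6, -31.7, 108.7]
orientation: [0.001, 0.875, 0.485, 0.0]
wrist_force: [1.7, -4.6, -1.8]
opening: 0.2
valve -73.7571208973024
dark deg [ 43  44  45  46  47  48  49  50  51  52  59  59  61  62 275 276 277 278
 279 280 281 282 283 284 285 286 287 288 289]
side 0
dark deg [ 37  38  39  40  41  42  43  44  45  46  47  48  49  50  51  52  53  69
  70  71  72  73  74  75  76  77  78  79  80  81  82  83  84  85  86  87
  88  89  90  91  92  93  94  95  96  97  98  99 100 101 102 103 104 105
 106 107 108 109 110 111 112 113 114 115 116 117 118 119 119 121 122 123
 124 125 127 128 129 130 132 133 134 135 136 137 138 139 140 141 142 143
 144 145 147 148 149 150 151 152 153 154 155 156 157 158 159 160 161 162
 163 164 165 166 167 168 169 170 171 172 173 174 175 176 177 178 179 180
 181 275 276 277 278 279 280 281 282 283 284 285 286 287 288 289 290 291
 292 293 328 329 330 331 334 335 336 337 338 341 342 343 344 345]
top 0
57.95605054221091 [602.58871299 -31.71160106 108.71160752] [ 2.04682122 -5.34006059 -0.74536067]
1 [ 0.3 -0.9] -0.017
2 [ 0.6 -1.8] -0.035
3 [ 0.9 -2.8] -0.052
4 [ 1.2 -3.7] -0.07
5 [ 1.5 -4.6] -0.087
6 [ 1.7 -5.6] -0.105
```

View pics/top6.png

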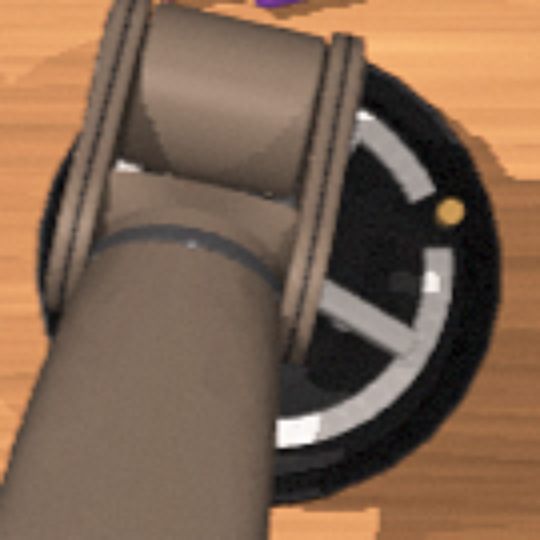

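View pics/side6.png

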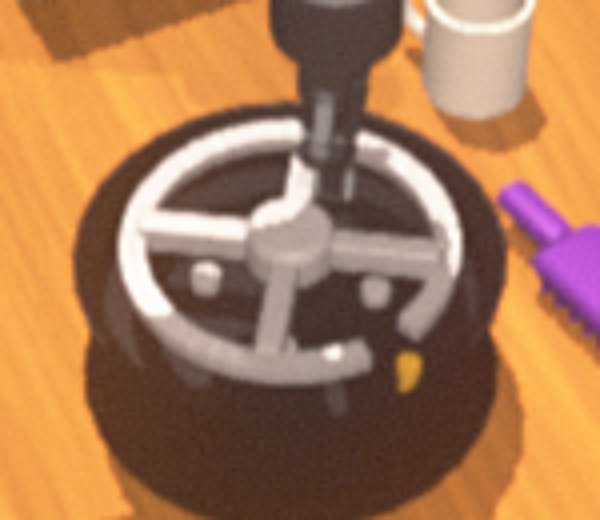

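```bash
python3 -m pendant '[{"xyz":[0.3,-0.9,0],"roll":-0.017,"fingers":0},{"xyz":[0.6,-1.8,0],"roll":-0.035,"fingers":0},{"xyz":[0.8,-2.5,0],"roll":-0.047,"fingers":0},{"xyz":[0.8,-2.5,0],"roll":-0.047,"fingers":0}]'; python3 - <<'E'
from h import *
print(yaw()-135)
print(to([*(r.observe()["tcp_pos"][:2]+12*np.array([np.sin(np.deg2rad(yaw())),-np.cos(np.deg2rad(yaw()))])),109]))
E
```

```text
time: 6.8
tcp_pos: [601.0, -29.7, 108.7]
orientation: [0.001, 0.863, 0.505, 0.0]
wrist_force: [2.3, -4.8, -0.9]
opening: 0.2
-74.34965926583803
(array([-0. , 12. , -0.2]), None)
```

Now back off in +y (away from the spoke), rise, and clear the view.

```bash
python3 -m pendant '[{"xyz":[0,8,0],"roll":0,"fingers":0},{"xyz":[0,12,0],"roll":0,"fingers":0},{"xyz":[0,12,-20],"roll":0,"fingers":0},{"xyz":[0,12,-55],"roll":0,"fingers":0},{"xyz":[0,12,-70],"roll":0,"fingers":0},{"xyz":[0,12,-70],"roll":0,"fingers":0}]'; python3 - <<'E'
from h import *
M=to([440,60,180]);print(M)
im,d=r.capture("side");cv2.imwrite("pics/side7.png",cv2.resize(im[190:320,220:370,::-1],None,fx=4,fy=4))
im,d=r.capture("wrist");cv2.imwrite("pics/wrist7.png",im[:,:,::-1])
E
```

```text
time: 7.55
tcp_pos: [611.8, -34.9, 180.6]
orientation: [0.001, 0.863, 0.506, 0.002]
wrist_force: [-0.5, -1.5, -0.9]
opening: -0.3
(array([-1.200e+00, -1.963e+02, -1.000e-01]), None)
```

View pics/wrist7.png

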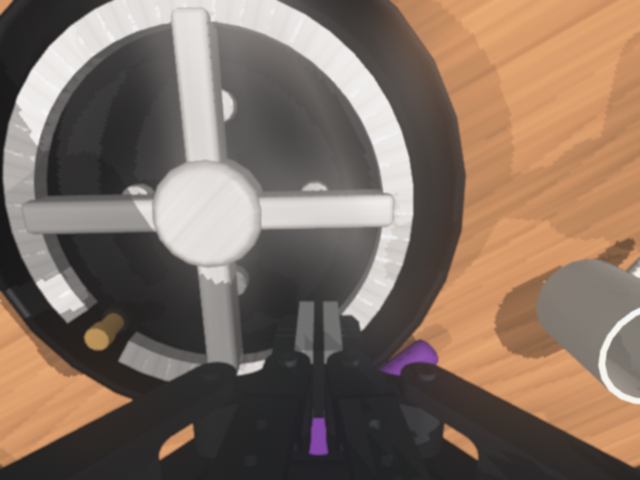

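View pics/side7.png

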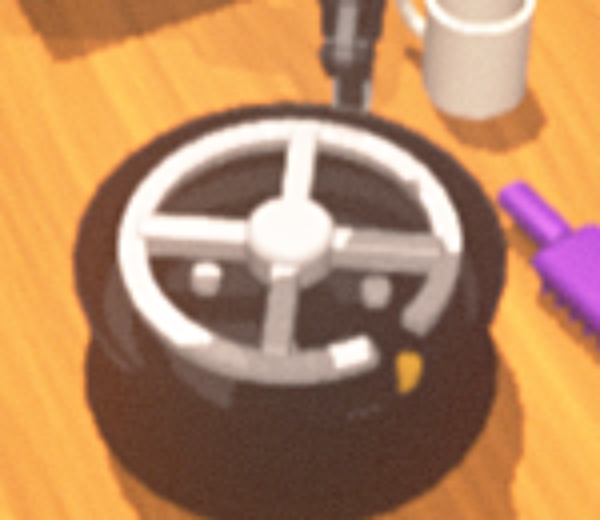

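```bash
python3 -m pendant '[{"xyz":[0,-50,-20],"roll":0,"fingers":0},{"xyz":[0,-110,-20],"roll":0,"fingers":0},{"xyz":[0,-165,-20],"roll":0,"fingers":0},{"xyz":[0,-190,-20],"roll":0,"fingers":0},{"xyz":[0,-190,-20],"roll":0,"fingers":0}]'; python3 - <<'E'
from h import *
for n,b,bx in (("side",(190,320,220,370),(235,340,212,300)),("top",(205,340,295,430),(300,425,208,335))):
    im,d=r.capture(n);cv2.imwrite(f"pics/{n}8.png",cv2.resize(im[b[0]:b[1],b[2]:b[3],::-1],None,fx=4,fy=4))
    w,P,c,rad,br,p=measure(im,n,110,bx)
    print(n,c,rad);gap(im,p,C,110)
    for q in br: print(q,np.rad2deg(np.arctan2(*(q[2][:2]-C)[::-1])),np.hypot(*(q[2][:2]-C)))
E
```

```text
time: 8.28
tcp_pos: [443.0, 58.8, 196.7]
orientation: [-0.001, 0.862, 0.506, -0.001]
wrist_force: [0.4, -0.2, -0.1]
opening: -0.1
side [559.2699585  -68.41253662] 102.18512725830078
dark deg [280 281 282 283 284 285 286 287 288 289 290 291 292]
(np.int32(12), array([250.83333333, 216.83333333]), array([510.42175364,  84.99865389,  97.        ])) 107.62711145559864 158.43770258754083
(np.int32(31), array([321.74193548, 280.90322581]), array([ 587.34786557, -167.20716853,   97.        ])) -74.03810184712164 105.26571085546637
top [558.53918457 -65.74341583] 98.33131408691406
dark deg [125 126 127 128 129 130 131 132 133 134 135 136 137 138 139 278 279 280
 281 282 283 284 285 286 287 288 289 290 291 292 293 294 295]
(np.int32(5), array([406.4, 256.2]), array([ 590.58847827, -163.42992125,   97.        ])) -71.71770026453152 102.60939376179282
(np.int32(9), array([407.66666667, 258.44444444]), array([ 585.66788095, -166.06643816,   97.        ])) -74.7571213534709 103.71513572581068
```

View pics/top8.png

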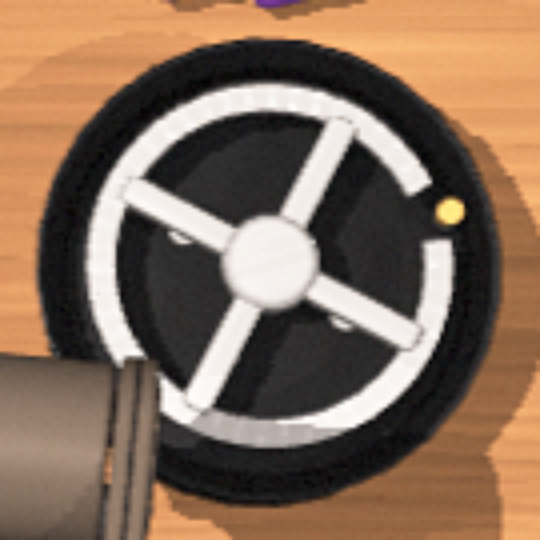

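The notch spans 278–295°, so its centre is at −73.5°. The valve is at about −73.5 to −74°, so they line up with the cover still loose. Moving over the hub.

```bash
python3 -c "
from h import *
print(to([558.4,-66,155]))"
```

```text
(array([-52.7, 159.4,  42.6]), None)
```

```bash
python3 -m pendant '[{"xyz":[-18,53,0],"roll":0,"fingers":0},{"xyz":[-36,110,0],"roll":0,"fingers":0},{"xyz":[-50,152,0],"roll":0,"fingers":0},{"xyz":[-53,160,20],"roll":0,"fingers":0},{"xyz":[-53,160,42],"roll":0,"fingers":0},{"xyz":[-53,160,42],"roll":0,"fingers":0},{"xyz":[-53,160,42],"roll":0,"fingers":0}]';  python3 - <<'E'
from h import *
print(to([558.4,-66,130]))
im,d=r.capture("side");cv2.imwrite("pics/side9.png",cv2.resize(im[190:320,220:370,::-1],None,fx=4,fy=4))
E
```

```text
time: 9.25
tcp_pos: [558.7, -66.2, 156.2]
orientation: [-0.0, 0.863, 0.506, -0.0]
wrist_force: [-0.1, 0.3, 0.1]
opening: -0.2
(array([ 0. , -0.4, 26.2]), None)
```

View pics/side9.png

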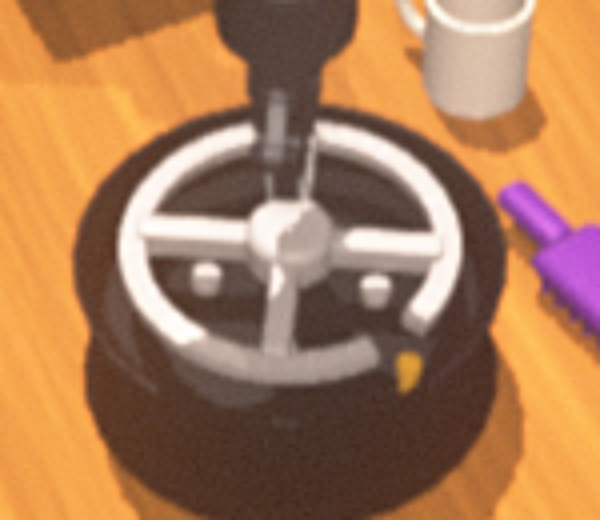

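The fingertips stand centred over the hub. Descending to just touching, with force checks.

```bash
python3 -m pendant '[{"xyz":[0,0,8],"roll":0,"fingers":0},{"xyz":[0,0,16],"roll":0,"fingers":0},{"xyz":[0,0,21],"roll":0,"fingers":0},{"xyz":[0,0,25],"roll":0,"fingers":0},{"xyz":[0,0,27],"roll":0,"fingers":0},{"xyz":[0,0,28],"roll":0,"fingers":0},{"xyz":[0,0,28],"roll":0,"fingers":0}]'
```

```text
time: 10.18
tcp_pos: [558.7, -66.4, 129.9]
orientation: [-0.0, 0.863, 0.506, -0.0]
wrist_force: [-4.1, 1.0, 6.8]
opening: -0.1
```

```bash
python3 -m pendant '[{"xyz":[0,0,2],"roll":0,"fingers":0},{"xyz":[0,0,4],"roll":0,"fingers":0},{"xyz":[0,0,6],"roll":0,"fingers":0},{"xyz":[0,0,8],"roll":0,"fingers":0},{"xyz":[0,0,10],"roll":0,"fingers":0},{"xyz":[0,0,10],"roll":0,"fingers":0}]'
```

```text
time: 10.92
tcp_pos: [558.6, -66.4, 120.1]
orientation: [-0.0, 0.863, 0.506, -0.001]
wrist_force: [-4.5, -0.4, 7.6]
opening: 0.2
```

```bash
python3 -m pendant '[{"xyz":[0,0,1],"roll":0,"fingers":0},{"xyz":[0,0,2],"roll":0,"fingers":0},{"xyz":[0,0,3],"roll":0,"fingers":0},{"xyz":[0,0,4],"roll":0,"fingers":0},{"xyz":[0,0,5],"roll":0,"fingers":0},{"xyz":[0,0,5],"roll":0,"fingers":0}]'
```

```text
time: 11.68
tcp_pos: [558.9, -66.5, 117.8]
orientation: [-0.001, 0.863, 0.506, -0.001]
wrist_force: [-10.0, 2.5, 19.8]
opening: 0.0
```

It stopped at 117.8 mm, 12 mm below contact, and the force rose to 20 N, so the cover is on its stop. Retreating.

```bash
python3 -m pendant '[{"xyz":[0,0,-4],"roll":0,"fingers":0},{"xyz":[0,0,-20],"roll":0,"fingers":0},{"xyz":[0,0,-50],"roll":0,"fingers":0},{"xyz":[0,0,-80],"roll":0,"fingers":0},{"xyz":[20,-60,-80],"roll":0,"fingers":0},{"xyz":[40,-110,-80],"roll":0,"fingers":0},{"xyz":[53,-160,-80],"roll":0,"fingers":0},{"xyz":[53,-160,-80],"roll":0,"fingers":0}]'; python3 - <<'E'
from h import *
for n,b in (("side",(190,320,220,370)),("top",(205,340,295,430))):
    im,d=r.capture(n);cv2.imwrite(f"pics/{n}10.png",im[:,:,::-1])
    cv2.imwrite(f"pics/{n}10z.png",cv2.resize(im[b[0]:b[1],b[2]:b[3],::-1],None,fx=4,fy=4))
    p=r.camera_params(n);gap(im,p,C,98)
    # hub height from depth
    q=np.array(p["R"])@np.array([*C,110])+p["t"];u,v=int(p["fx"]*q[0]/q[2]+p["cx"]),int(p["fy"]*q[1]/q[2]+p["cy"])
    z=np.median(d[v-2:v+3,u-2:u+3]);X=np.array(p["R"]).T@(z*np.array([(u-p["cx"])/p["fx"],(v-p["cy"])/p["fy"],1])-p["t"])
    d0=np.load(f"pics/{n}0.npy");z0=np.median(d0[v-2:v+3,u-2:u+3]);print(n,"hub",X,"depth change",z-z0)
    a=cv2.imread(f"pics/{n}0.png")[:,:,::-1]
    hs=[cv2.cvtColor(np.ascontiguousarray(i),cv2.COLOR_RGB2HSV) for i in (a,im)]
    print("brush",[np.array(np.nonzero((h[...,0]>130)&(h[...,0]<155)&(h[...,1]>100))).mean(1) for h in hs])
print(r.observe()["qvel"].round(3),r.observe()["wrist_force"])
E
```

```text
time: 12.68
tcp_pos: [443.0, 59.9, 193.3]
orientation: [-0.0, 0.862, 0.507, -0.0]
wrist_force: [-0.2, 0.1, -0.2]
opening: 0.1
dark deg [280 281 282 283 284 285 286 287 288 289 290 291 292]
side hub [559.12185641 -62.68415205 108.18149341] depth change 15.921509
brush [array([262.38052209, 372.07730924]), array([262.37840565, 372.11907164])]
dark deg [125 126 127 128 129 130 131 132 133 134 135 136 137 278 279 280 281 282
 283 284 285 286 287 288 289 290 291 292 293 294 295]
top hub [558.8143208  -65.88930452 109.2784807 ] depth change 12.528931
brush [array([195.21489362, 373.16312057]), array([194.25609756, 374.46484935])]
[-0.021  0.024 -0.026  0.001 -0.003  0.003] [ 0.55987748 -1.08451999  0.53316851]
```

View pics/top10.png

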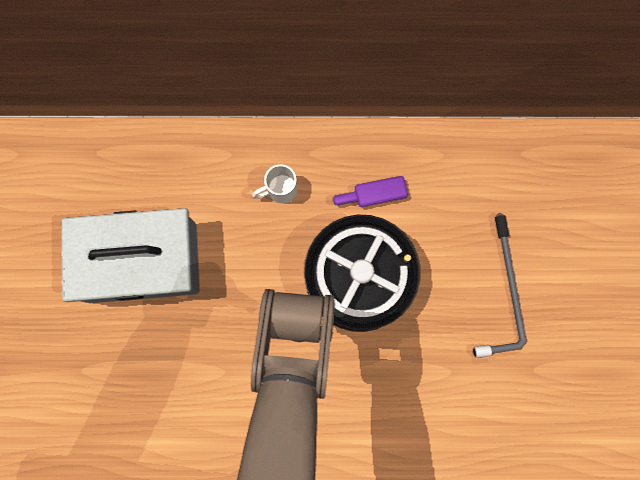

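View pics/side10z.png

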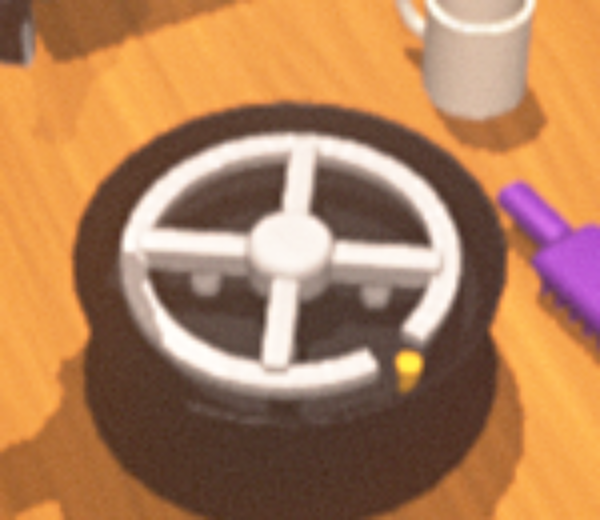

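The cover is home: the hub is at about 109 mm, down about 12.5 mm by top-view depth. The notch is still at about −73.5°, at the valve. The bystanders look unmoved and the hand is clear. Handing in.

```bash
python3 -c "
from workcell import r
print(r.close_job())"
```

```text
the job is handed in; nothing more can be done
None
```

I turned the cover about 68° anticlockwise with the shut fingertips against one spoke, so the notch reached the valve while the cover was still loose. I then backed off, checked the alignment, pressed the hub straight down and took the hand away. The job was handed in at about 13 s; no verdict was reported.

**Alignment:** before and after pressing, the notch centre measured −73.5° from the top and about −74° from the side. The valve measured about −73.5 to −74°. The tolerance is about ±5.7°.

**Press:** the tool stopped 12 mm below first contact with the force up to 20 N. The depth image from the top camera put the hub at 109 mm, 12.5 mm lower than at the start; home is 110 mm.

**Disagreements:**
- The side camera gave 108 mm for the hub and a 15.9 mm depth change. I put that down to its slanted view and calibration.
- The brush's colour centroid moved by up to 1.3 pixels in the top view, probably from shadow, and less than 0.1 pixel in the side view.
- I checked the caddy, mug and lug wrench only by eye, and they looked unmoved.

**Refused call:** one move call was refused because its rows had no roll. Nothing moved, and I resent it with roll added.

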